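# Square a cast walnut-and-resin blank up to the fence

## Task

Square the heavy cast blank up to the aluminium fence: pushing its corners in turn with the fingertips, walk it round clear of the fence until its straight sawn edge faces the fence squarely, then push it home so that the sawn edge lies flush against the fence along its whole length, and leave it there. Keep the blank flat on the board all the time, never lifted or tipped, and do not disturb the cup, the bottle, the try square or the brush.

Things in the scene. Friction and masses are not known exactly. Their poses are not given: they have to be found in the camera images.
- board: Perforated MDF squaring board, 460 x 640 x 18 mm, fixed on the bench, with an aluminium fence along its far side. Origin: centre of its underside; the blank slides on its top, 18 mm above. z up, x square to the fence and away from the robot, y along the fence to the robot's left. The fence's front face is the upright plane x = +140 mm of this frame.
- fence_mid (a point): Middle of the foot of the fence's front face, at the board's top. The fence is 30 mm thick, reaches 304 mm to either side of this point and stands 36 mm above the board's top; a flip stop parked on it near its right-hand end reaches 100 mm above the board's top and does not stand out in front of its face.
- blank: Loose cast blank, 115 x 190 x 45 mm, 0.6 to 0.95 kg, flat on the board: walnut, pale strip, blue resin end. Origin: centre of its underside, z up, balanced within 4 mm of it. Sawn edge: flat upright face x = +57.5 mm, outward +x. Live edge: dark, slightly wavy, x = -57 mm (2 mm either way). Ends: y = +95 (resin) and -95 mm. Starts turned 50 to 115 degrees anticlockwise from the board's frame.
- sawn_a (a point): End of the blank's sawn edge at the resin end, half-way up: (57.5, 95, 22.5) mm in the blank's frame.
- sawn_b (a point): End of the blank's sawn edge at the walnut end, half-way up: (57.5, -95, 22.5) mm in the blank's frame.
- cup: Loose clear mixing cup with some blue in it, 70 mm across the rim, 75 mm tall, standing on the board to one side. Origin: centre of its foot. Not to be disturbed.
- bottle: Loose white pigment bottle with a black cap, 42 mm across, 88 mm tall, standing on the board to the other side. Origin: centre of its foot. Not to be disturbed.
- square: Loose small try square lying on the board near its left edge: wooden stock 24 x 80 x 16 mm, steel blade reaching about 121 mm along its x from the origin, 20 mm to +y of it. Origin: under the stock, 8 mm from its middle. Not to be disturbed.
- brush: Loose brush, about 150 mm long, lying along its x on the board near its right edge. Origin: middle of its underside. Not to be disturbed.

How it is judged:
On the way:
1. the blank has been walked round until its sawn edge faces the fence squarely (within 10 degrees), still clear of the fence (both ends of the edge more than 8 mm from it) (angle between the y axis of blank and the y axis of board, either way round below 0.175 rad and x of each of sawn_a, sawn_b in the frame of board below 0.132 m and x of fence_mid in the frame of blank above 0.05 m and z of blank in the frame of board below 0.022 m and angle between blank's own z axis and vertical below 0.03 rad), for 0.1 s.
At the end, for the whole second after the job is handed in: The blank lies flat and still on the board with its sawn edge against the fence: both ends of the edge within 3 mm of the fence's face and within the fence's length (x of each of sawn_a, sawn_b in the frame of board above 0.137 m and y of sawn_a in the frame of board between -0.298 and 0.298 m and y of sawn_b in the frame of board between -0.298 and 0.298 m and z of blank in the frame of board below 0.022 m and angle between blank's own z axis and vertical below 0.03 rad and x of fence_mid in the frame of blank above 0.05 m and linear speed of blank below 0.01 m/s and angular speed of blank below 0.05 rad/s); the robot touches nothing.
It fails at once if the blank is lifted or tipped (more than 6 mm or 7 degrees) (z of blank in the frame of board above 0.024 m or angle between blank's own z axis and vertical above 0.12 rad).
It fails at once if the cup is moved by more than 15 mm or tipped (distance of cup from where it was at the start of the episode above 0.015 m or angle between cup's own z axis and vertical above 0.35 rad).
It fails at once if the bottle is moved by more than 15 mm or tipped (distance of bottle from where it was at the start of the episode above 0.015 m or angle between bottle's own z axis and vertical above 0.35 rad).
It fails at once if the try square is moved by more than 15 mm (distance of square from where it was at the start of the episode above 0.015 m).
It fails at once if the brush is moved by more than 15 mm (distance of brush from where it was at the start of the episode above 0.015 m).
It also fails if it takes over 72 s, if anything falls off the work surface, if the arm or the gripper's body presses on something with over 40 N, if the wrist force passes 120 N, or if a joint passes its speed limit or range.

## Robot

A 6-joint arm with a two-finger parallel gripper is mounted at the origin on the work surface. World frame = base frame: x ahead of the robot, y to its left, z up, the work surface at z = 0. Lengths are in m, angles in rad, forces in N, time in s.
With the tool pointing down it reaches from about 0.275 to 0.975 m from the base axis. Payload 8.4 kg.
Tool frame: the origin (TCP) lies midway between the tips of the shut fingers; the grasp point (between the pads) lies 19 mm behind it; z points along the fingers, y is the line along which they close (so a half turn about z gives the same grasp; the last joint's range is limited). The gripper opens to 92 mm and grips with 3 to 60 N. Pads are 20 mm wide; open, the fingers measure 128 mm over their backs; the gripper's body (75 mm by 189 mm) begins 69 mm behind the grasp point.
Start: joints at [1.286, 0.353, 1.633, -0, 1.155, -0.002], TCP at [0.174, 0.6, 0.187] pointing down, gripper open.
Joint ranges: [-2.63, 2.63], [-0.92, 2.1], [0.06, 2.66], [-1.3, 4.44], [0, 2.69], [-3.02, 3.02]. Speed limits (rad/s): [2.22, 2.22, 2.79, 3.14, 3.14, 3.14].

## Interface

Orientations are given as a unit quaternion [x, y, z, w].
In Python, from plant import robot gives the robot as it stands.
- The arm moves only by the tool carry_out, never from a script. Its argument "plan" is a list of rows, each a list of 2 entries, a list of its own where there are three numbers: the shift along the tool's x, y, z in units of 50 mm (1.0 is 50 mm), then the turn about the tool's z in units of 6 degrees (1.0 is 6 degrees). In form: [[[dx, dy, dz], yaw], ...]. A call has 1 to 8 rows; each row shifts and turns the commanded pose from where the row before left it, along the tool's axes as they then stand; what a row does not reach is not made up. A row lasts 1/10 s, in which the tool goes at most 50 mm and 8.59 degrees, less where a joint would pass 70% of its speed; a pose out of reach is approached as far as the arm can. A call is refused whole if a number of a shift passes 1 or a number of a turn 1, either way. A call with a gripper value outside its range is refused whole. "hand" is the opening, from 0 (shut) to 1 (fully open), set as the call begins (left out, the last holds). The fingers move at their own pace and stop on an object; "squeeze" is the grip in N (left out, the last holds). Time passes only in rows, so rows that do not move let the fingers close. It gives the time, the measured TCP pose, the force, the opening and the grip force at its end, in the units of the state.
- robot.sense(): the state, without advancing time (a new reading comes with each control period).
- robot.camera(name): name is "side" or "top" or "wrist"; returns the picture (420x560x3 uint8, red, green, blue); there is no depth.
- robot.get_calibration(name): a dict with "fovy" (degrees; the focal length in pixels is half the picture's height over the tangent of half this angle, whatever the lens; pixels are square), "cx", "cy" (the principal point, pixels), "extrinsics" (4x4, takes a point from world to camera coordinates). Camera axes: x right, y down, z forward; pixel columns grow to the right and rows downward; lengths in m; the calibration is good to about 2 mm. A picture is of the moment at which its call begins: read the wrist's pose just before it. get_calibration takes no time and is no camera call; for the wrist camera it gives the pose at the moment of the call.
- robot.hand_in(): hands the job in; it is judged then, once.
The state is a dict: "time": time; "joints": joint angles; "dq": joint speeds; "joint_torque": joint torques, N m; "position": TCP position; "eef_rot": TCP orientation; "ft_force": force on the tool from outside, world axes, zero at the start; "torque": the same for the moment, N m; "gripper_width": opening from 0.0 (shut) to 1.0 (fully open); "grasp_force": force on a finger pad.
Only numpy, scipy, OpenCV 4.12 (cv2) and the standard library are available. Lean on these libraries where they do the work, as an engineer would, in place of code of your own. Each camera call takes 0.05 s, during which the arm holds its last target. There are 200 camera calls.

## Working session

There is one attempt and no reset: what is moved stays moved. The work goes in short steps, Python scripts to look and compute and a tool call to move; the robot and the scene stay as the last step left them, time stands still between calls to the robot, and variables do not carry over. Pictures are saved under pics/ and viewed, at most 10 in all, crops included, and the job is handed in when it is done.

Besides the shell and the picture viewer there is one more tool, called after "Call:" by a JSON object that holds its "name" and its "arguments". carry_out: Moves the arm, as the interface text tells. Its arguments: {"type":"object","properties":{"plan":{"type":"array","items":{"type":"array"}},"hand":{"type":"number"},"squeeze":{"type":"number"}},"required":["plan"]}

```bash
mkdir -p pics
cat > h.py <<'E'
import numpy as np, cv2
from plant import robot
def ray(name,u,v,z):
    c=robot.get_calibration(name); f=210/np.tan(np.radians(c["fovy"])/2)
    T=np.array(c["extrinsics"]); R=T[:3,:3]; o=-R.T@T[:3,3]
    d=R.T@np.array([(u-c["cx"])/f,(v-c["cy"])/f,1.])
    return (o+d*(z-o[2])/d[2])
def proj(name,p):
    c=robot.get_calibration(name); f=210/np.tan(np.radians(c["fovy"])/2)
    T=np.array(c["extrinsics"]); q=T[:3,:3]@np.array(p)+T[:3,3]
    return np.array([c["cx"]+f*q[0]/q[2], c["cy"]+f*q[1]/q[2]])
E
python3 - <<'E'
from h import *
print(robot.sense())
for n in ("top","side"):
    im=robot.camera(n); cv2.imwrite(f"pics/{n}0.png",im[:,:,::-1])
    c=robot.get_calibration(n); print(c)
E
```

```text
{'time': 0.0, 'joints': array([ 1.28559169e+00,  3.53637741e-01,  1.63415068e+00, -2.07526374e-05,
        1.15520074e+00, -2.41360229e-03]), 'dq': array([ 0.00019087, -0.0006453 , -0.00092396, -0.00019905, -0.00040147,
       -0.00021372]), 'joint_torque': array([-1.34868435e-03, -5.93860817e+01, -3.34210682e+01,  6.96855364e-02,
        2.36175593e-02, -6.78783817e-05]), 'position': array([0.17425923, 0.5996454 , 0.18626315]), 'eef_rot': array([ 1.40920651e-01,  9.90020647e-01, -6.92403319e-04, -9.06769645e-05]), 'ft_force': array([0.03911857, 0.57303755, 0.37590356]), 'torque': array([-0.01338861,  0.01012234, -0.02832388]), 'grasp_force': 0.0, 'gripper_width': 0.9997590266637}
{'fovy': 48.25373911982712, 'cx': 289.3737407021885, 'cy': 211.50727350108542, 'extrinsics': array([[-0.0073804 , -0.9996144 , -0.02676913,  0.02470599],
       [-0.98293729,  0.01217231, -0.18353781,  0.5559179 ],
       [ 0.18379288,  0.02495779, -0.9826481 ,  0.84431804],
       [ 0.        ,  0.        ,  0.        ,  1.        ]])}
{'fovy': 47.70464656027512, 'cx': 277.0834147237831, 'cy': 200.94858611632785, 'extrinsics': array([[ 0.9972712 , -0.07296391, -0.01124355, -0.54288811],
       [-0.06275072, -0.75755223, -0.64975146,  0.09417596],
       [ 0.03889083,  0.64868396, -0.76006356,  1.11317   ],
       [ 0.        ,  0.        ,  0.        ,  1.        ]])}
```

View pics/top0.png

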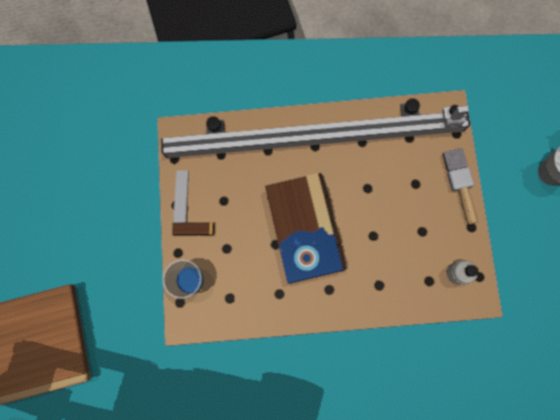

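View pics/side0.png

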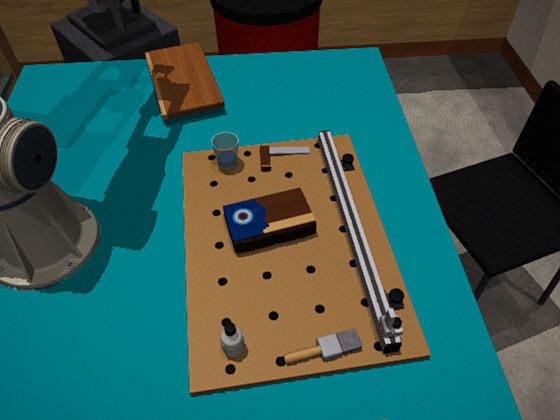

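The blank is near (305,228) in the top view. Its resin end points toward the robot and its pale, live side faces right, so the sawn edge faces left and it needs a clockwise turn of about 100°. The cup (183,280) and square (190,205) are on the left; the bottle (464,272) and brush (462,185) are on the right. Next I'll measure the poses.

```bash
cat >> h.py <<'E'
def board():
    # board frame from corners seen in first top picture (far-left, far-right, near-right, near-left)
    P=[ray("top",u,v,.018) for u,v in [(158,118),(466,92),(500,317),(165,343)]]
    return np.array(P)
def blank(tag,view=False):
    im=robot.camera("top"); cv2.imwrite(f"pics/{tag}.png",im[:,:,::-1])
    hsv=cv2.cvtColor(im,cv2.COLOR_RGB2HSV).astype(int); H,S,V=hsv[...,0],hsv[...,1],hsv[...,2]
    blue=((H>103)&(H<125)&(S>120)&(V>40)).astype(np.uint8)
    n,l,st,ce=cv2.connectedComponentsWithStats(blue)
    out=[]
    for i in range(1,n):
        if st[i,4]>150: out.append((st[i,4],ce[i].round(1)))
    dark=((V<110)&(H<25)).astype(np.uint8)
    return im,hsv,blue,out
E
python3 - <<'E'
from h import *
P=board(); print(P.round(4))
c=P.mean(0); d=P[0]-P[1]+P[3]-P[2]; print("board c",c, "yaw",np.degrees(np.arctan2(-d[0],d[1])), [np.linalg.norm(P[i]-P[(i+1)%4]) for i in range(4)])
# fence foot
for u,v in [(166,158),(445,135)]: print("fence foot",ray("top",u,v,.018))
B=np.array([ray("top",u,v,.063) for u,v in [(267,186),(320,175),(343,268),(287,282)]]);print(B.round(4),B.mean(0))
print([np.linalg.norm(B[i]-B[(i+1)%4]).round(4) for i in range(4)])
for n,u,v in [("cup",183,280),("bottle",464,272),("sq",195,229),("brush",462,190)]: print(n,ray("top",u,v,.03).round(3))
im,hsv,b,o=blank("t1");print(o)
print([(p,hsv[p[1],p[0]]) for p in [(290,210),(320,205),(295,275),(220,300),(330,230),(100,100)]])
x=cv2.resize(im[90:350,140:510],(740,520),interpolation=cv2.INTER_CUBIC);cv2.imwrite("pics/crop1.png",x[:,:,::-1])
E
```

```text
[[ 0.7635  0.2917  0.018 ]
 [ 0.8086 -0.346   0.018 ]
 [ 0.3555 -0.375   0.018 ]
 [ 0.3114  0.2582  0.018 ]]
board c [ 0.55974377 -0.04279282  0.018     ] yaw 4.016232333702167 [np.float64(0.6392677924520127), np.float64(0.45396606076636714), np.float64(0.6347597014526625), np.float64(0.4533339041046194)]
fence foot [0.67676692 0.27135617 0.018     ]
fence foot [ 0.71638494 -0.29679401  0.018     ]
[[ 0.6041  0.0613  0.063 ]
 [ 0.6243 -0.0401  0.063 ]
 [ 0.4471 -0.079   0.063 ]
 [ 0.4225  0.0243  0.063 ]] [ 0.52448547 -0.00838756  0.063     ]
[np.float64(0.1034), np.float64(0.1814), np.float64(0.1061), np.float64(0.1854)]
cup [0.429 0.225 0.03 ]
bottle [ 0.44 -0.31  0.03]
sq [0.528 0.205 0.03 ]
brush [ 0.599 -0.318  0.03 ]
[(np.int32(1868), array([310.5, 254.2])), (np.int32(426), array([187.9, 279.4]))]
[((290, 210), array([ 10, 143,  82])), ((320, 205), array([ 19,  97, 184])), ((295, 275), array([107, 166, 115])), ((220, 300), array([ 15, 101, 176])), ((330, 230), array([ 21,  93, 183])), ((100, 100), array([ 92, 176, 146]))]
```

View pics/crop1.png

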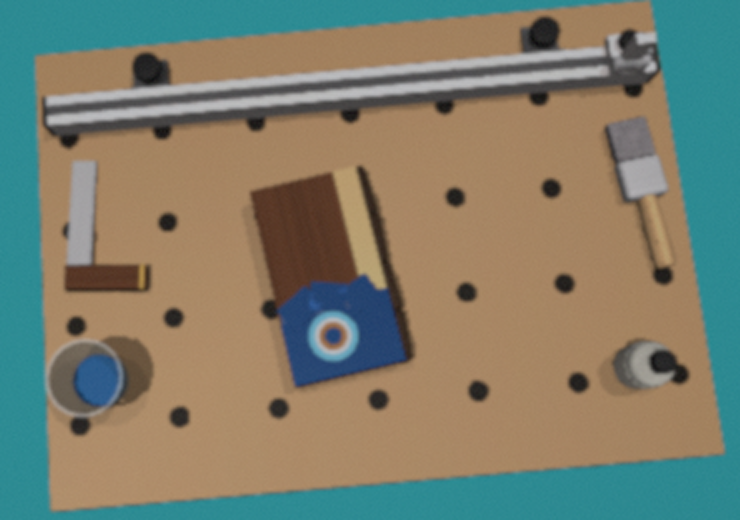

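Call:
{"name": "carry_out", "arguments": {"plan": [[[0, 0, 0], -0.85], [[0, 0, 0], -0.85], [[0, 0, 0], -0.85], [[0, 0, 0], -0.85], [[-0.3, -0.9, 0], 0], [[-0.3, -0.9, 0], 0], [[-0.3, -0.9, 0], 0], [[-0.3, -0.9, 0], 0]], "hand": 0}}

```text
time: 0.95
position: [0.2476, 0.4232, 0.1867]
eef_rot: [-0.037, 0.999, -0.0, -0.0]
ft_force: [0.6, 0.0, 1.4]
gripper_width: 0.325
grasp_force: 0.0
```

Call:
{"name": "carry_out", "arguments": {"plan": [[[-0.3, -0.9, 0], 0], [[-0.3, -0.9, 0], 0], [[-0.3, -0.9, 0], 0], [[-0.3, -0.9, 0], 0], [[-0.3, -0.9, 0], 0], [[-0.3, -0.9, 0], 0], [[-0.3, -0.9, 0], 0], [[-0.3, -0.9, 0], 0]]}}

```text
time: 1.75
position: [0.3938, 0.0729, 0.1872]
eef_rot: [-0.037, 0.999, 0.0, 0.0]
ft_force: [0.8, 0.8, 0.6]
gripper_width: 0.004
grasp_force: 0.0
```

```bash
cat >> h.py <<'E'
C=np.array([.5597,-.0428]); A=np.radians(4.1); Rb=np.array([[np.cos(A),-np.sin(A)],[np.sin(A),np.cos(A)]])
def tob(p): return Rb.T@(np.array(p)[:2]-C)
def where():
    s=robot.sense(); q=s["eef_rot"]; 
    from scipy.spatial.transform import Rotation as Ro
    x=Ro.from_quat(q).as_matrix()[:,0]
    print("t",round(s["time"],2),"tcp board mm",(tob(s["position"])*1e3).round(1),"z",round(s["position"][2]*1e3,1),"toolx deg in board",round((np.degrees(np.arctan2(x[1],x[0]))-4.1)%360,2),"F",s["ft_force"].round(1),"w",round(float(s["gripper_width"]),3),"j",s["joints"].round(2))
E
python3 -c "from h import *;where()"
```

```text
t 1.75 tcp board mm [-157.3  127.3] z 187.2 toolx deg in board 180.1 F [0.8 0.8 0.6] w 0.004 j [ 0.18 -0.01  2.08  0.    1.07 -1.46]
```

Call:
{"name": "carry_out", "arguments": {"plan": [[[-0.27, -0.85, 0], 0], [[-0.27, -0.85, 0], 0], [[-0.27, -0.85, 0], 0], [[-0.27, -0.85, 0.1], 0], [[-0.2, -0.75, 0.4], 0], [[0, 0, 0.9], 0], [[0, 0, 0.9], 0], [[0, 0, 0.7], 0]]}}

```text
time: 2.55
position: [0.4714, -0.1277, 0.0348]
eef_rot: [-0.036, 0.999, 0.0, -0.001]
ft_force: [0.6, -0.0, -0.2]
gripper_width: 0.003
grasp_force: 0.0
```

```bash
python3 -c "from h import *;where()"
```

```text
t 2.55 tcp board mm [-94.1 -78.4] z 34.8 toolx deg in board 180.03 F [ 0.6 -0.  -0.2] w 0.003 j [-0.27  0.36  2.04  0.    0.74 -1.91]
```

Call:
{"name": "carry_out", "arguments": {"plan": [[[0, 0.2, 0.1], 0], [[0, 0.2, 0], 0], [[0, 0.2, 0], 0], [[0.11, 0.22, 0], 0], [[0.11, 0.22, 0], 0], [[0.11, 0.22, 0], 0], [[0.11, 0.22, 0], 0], [[0.11, 0.22, 0], 0]]}}

```text
time: 3.35
position: [0.4399, -0.0443, 0.0331]
eef_rot: [-0.037, 0.999, -0.0, 0.002]
ft_force: [1.9, -4.6, 4.8]
gripper_width: 0.006
grasp_force: 3.2
```

Run:
```python
from h import *
where()
im,hsv,b,o=blank("t2");print(o)
x=cv2.resize(im[90:350,140:510],(740,520),interpolation=cv2.INTER_CUBIC);cv2.imwrite("pics/crop2.png",x[:,:,::-1])
```

```text
t 3.35 tcp board mm [-119.6    7.1] z 33.1 toolx deg in board 180.11 F [ 1.9 -4.6  4.8] w 0.006 j [-0.1   0.3   2.14 -0.    0.69 -1.75]
[(np.int32(294), array([269.5, 251.8])), (np.int32(425), array([187.9, 279.5]))]
```

View pics/crop2.png

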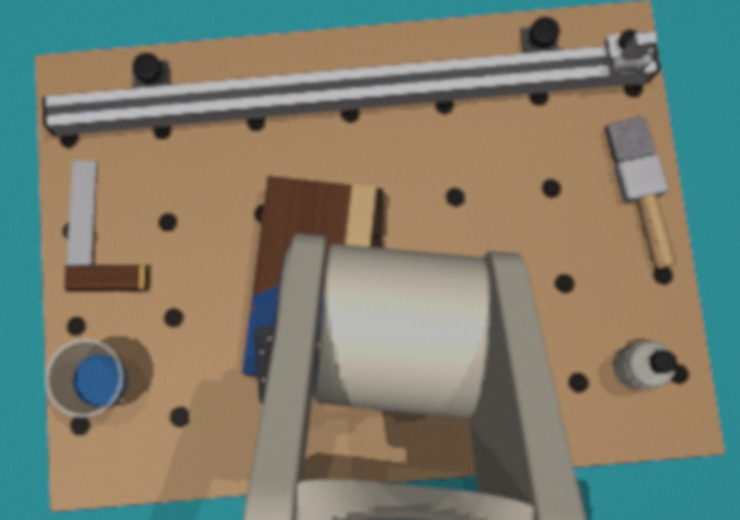

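It works: the sawn edge now runs from (268,178) to (244,375) in the crop, about 18° further round. I'll keep pushing.

Call:
{"name": "carry_out", "arguments": {"plan": [[[0.03, 0.24, 0], 0], [[0.02, 0.24, 0], 0], [[0, 0.24, 0], 0], [[0, 0.24, 0], 0], [[-0.02, 0.24, 0], 0], [[-0.05, 0.22, 0], 0], [[0, -0.3, 0], 0], [[0, -0.5, -0.4], 0]]}}

```text
time: 4.2
position: [0.435, -0.0124, 0.0508]
eef_rot: [-0.038, 0.999, 0.0, -0.002]
ft_force: [-0.2, -0.5, -0.2]
gripper_width: 0.006
grasp_force: 0.0
```

Run:
```python
from h import *
where()
im=robot.camera("side")
cv2.imwrite("pics/s3.png",im[100:400,150:450,::-1].repeat(2,0).repeat(2,1)[:600])
```

```text
t 4.2 tcp board mm [-122.2   39.3] z 50.8 toolx deg in board 180.24 F [-0.2 -0.5 -0.2] w 0.006 j [-0.03  0.26  2.14  0.    0.74 -1.68]
```

View pics/s3.png

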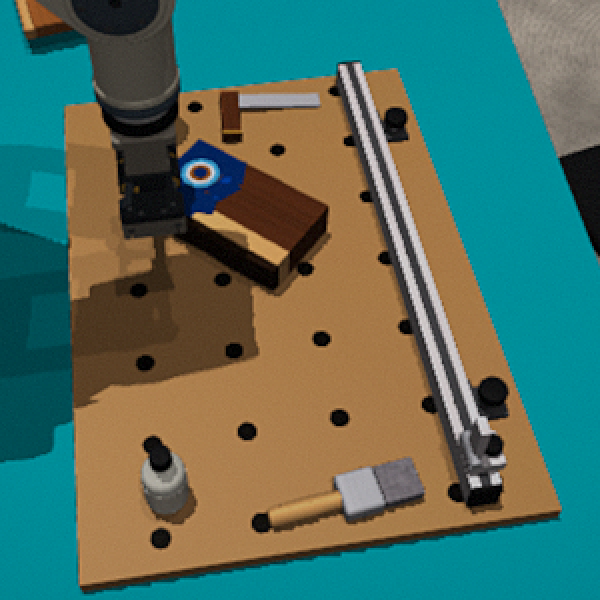

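The side view shows the walnut corners at (280,268) and (328,207) and the resin/sawn corner at (200,142), in the doubled crop. I'll turn those into a pose.

```bash
cat >> h.py <<'E'
def pose(name,wl,ws,rs):
    L,W,S=[tob(ray(name,*p,.063)) for p in (wl,ws,rs)]
    y=(S-W); th=np.arctan2(-y[0],y[1]); R=np.array([[np.cos(th),-np.sin(th)],[np.sin(th),np.cos(th)]])
    c=(S+W)/2-R@[.0575,0]
    print("theta",np.degrees(th).round(1),"len",np.linalg.norm(y).round(3),"wid",np.linalg.norm(W-L).round(3),"centre",(c*1e3).round(1),"angle check",np.degrees(np.arctan2(*(W-L)[::-1])).round(1))
    for n,l in dict(sawn_a=(57.5,95),sawn_b=(57.5,-95),live_a=(-57,95),live_b=(-57,-95)).items(): print(n,(c*1e3+R@l).round(0))
    return c,th
E
python3 - <<'E'
from h import *
pose("top",(320,174),(265,185),(288,283))
f=lambda u,v:(150+u/2,100+v/2)
pose("side",f(280,268),f(328,207),f(200,142))
E
```

```text
theta 98.9 len 0.19 wid 0.107 centre [-31.2  32.9] angle check 96.7
sawn_a [-134.   75.]
sawn_b [ 54. 104.]
live_a [-116.  -38.]
live_b [71. -9.]
theta 46.8 len 0.185 wid 0.104 centre [-31.6  69.2] angle check 48.5
sawn_a [-61. 176.]
sawn_b [77. 46.]
live_a [-140.   93.]
live_b [ -1. -37.]
```

Call:
{"name": "carry_out", "arguments": {"plan": [[[0, -0.1, -0.9], 0], [[-0.5, 0.1, -0.2], 0], [[-0.9, 0.25, 0], 0], [[-0.9, 0.25, 0], 0], [[-0.9, 0.25, 0], 0], [[-0.9, 0.3, 0], 0], [[-0.1, 0, 0], 0], [[0, 0, 0.7], 0]]}}

```text
time: 5.05
position: [0.6471, 0.0557, 0.0753]
eef_rot: [-0.037, 0.999, 0.0, 0.004]
ft_force: [0.0, 0.4, -0.2]
gripper_width: 0.004
grasp_force: 0.0
```

```bash
python3 -c "from h import *;where()"
```

```text
t 5.05 tcp board mm [94.2 92. ] z 75.3 toolx deg in board 180.14 F [ 0.   0.4 -0.2] w 0.004 j [ 0.08  0.5   1.67  0.    0.96 -1.56]
```

Call:
{"name": "carry_out", "arguments": {"plan": [[[0, 0, 0.45], 0], [[0, 0, 0.35], 0], [[0.22, -0.14, 0], 0], [[0.22, -0.14, 0], 0], [[0.13, -0.28, 0], 0], [[0.13, -0.28, 0], 0], [[0.13, -0.28, 0], 0], [[0.13, -0.28, 0], 0]]}}

```text
time: 5.85
position: [0.6004, -0.0208, 0.0328]
eef_rot: [-0.036, 0.999, 0.0, 0.001]
ft_force: [2.1, 3.0, 0.3]
gripper_width: 0.01
grasp_force: 1.1
```

```bash
python3 -c "from h import *;where()"
```

```text
t 5.85 tcp board mm [42.2 19. ] z 32.8 toolx deg in board 180.06 F [2.1 3.  0.3] w 0.01 j [-0.04  0.5   1.8   0.    0.84 -1.68]
```

Call:
{"name": "carry_out", "arguments": {"plan": [[[0.19, -0.17, 0], 0], [[0.19, -0.16, 0], 0], [[0.19, -0.15, 0], 0], [[0.19, -0.14, 0], 0], [[-0.4, 0, 0], 0], [[-0.4, 0, -0.4], 0], [[0, 0, -0.9], 0], [[0, 0, -0.6], 0]]}}

```text
time: 6.65
position: [0.6035, -0.0504, 0.1279]
eef_rot: [-0.037, 0.999, -0.0, -0.001]
ft_force: [-0.2, -1.1, 0.8]
gripper_width: 0.006
grasp_force: 0.0
```

Run:
```python
from h import *
where()
im=robot.camera("side")
cv2.imwrite("pics/s4.png",im[100:400,150:450,::-1].repeat(2,0).repeat(2,1)[:600])
```

```text
t 6.65 tcp board mm [ 43.1 -10.7] z 127.9 toolx deg in board 180.12 F [-0.2 -1.1  0.8] w 0.006 j [-0.09  0.39  1.73 -0.    1.03 -1.73]
```

View pics/s4.png

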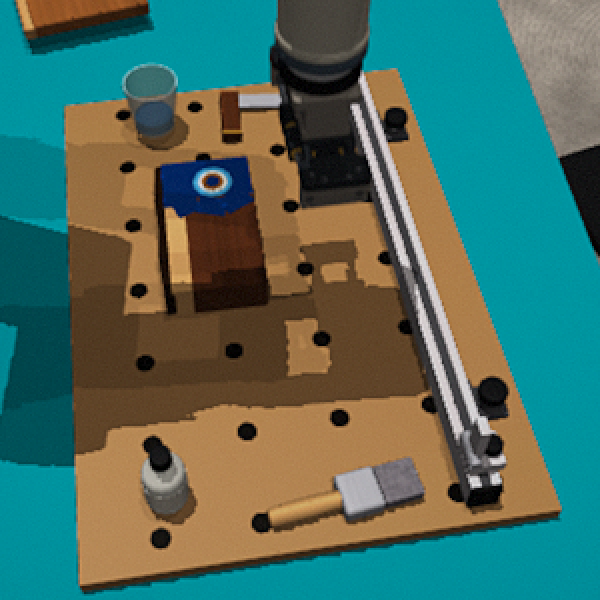

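The blank now looks nearly square: resin/sawn corner at (248,156), walnut/sawn corner near (266,268), walnut/live corner near (168,276).

Run:
```python
from h import *
f=lambda u,v:(150+u/2,100+v/2)
pose("side",f(166,276),f(266,268),f(248,156))
```

```text
theta -1.4 len 0.17 wid 0.109 centre [-64.3  58.5] angle check -3.1
sawn_a [ -5. 152.]
sawn_b [ -9. -38.]
live_a [-119.  155.]
live_b [-124.  -35.]
```

Call:
{"name": "carry_out", "arguments": {"plan": [[[0.85, 0.28, 0], 0], [[0.85, 0.28, 0], 0], [[0.85, 0.28, 0], 0], [[0.85, 0.28, 0], 0], [[0.75, 0.28, 0], 0], [[0, 0, 0], 0], [[0, 0, 0.9], 0], [[0, 0, 0.9], 0]], "hand": 1}}

```text
time: 7.5
position: [0.3935, 0.0043, 0.0368]
eef_rot: [-0.037, 0.999, -0.0, 0.002]
ft_force: [0.4, 0.1, -0.4]
gripper_width: 0.68
grasp_force: 0.0
```

```bash
python3 -c "from h import *;where()"
```

```text
t 7.5 tcp board mm [-162.4   58.9] z 36.8 toolx deg in board 180.14 F [ 0.4  0.1 -0.4] w 0.68 j [ 0.01  0.23  2.24 -0.    0.67 -1.64]
```

Call:
{"name": "carry_out", "arguments": {"plan": [[[-0.2, 0, 0.05], 0], [[-0.25, 0, 0], 0], [[-0.25, 0, 0], 0], [[-0.25, 0, 0], 0], [[-0.25, 0, 0], 0], [[-0.25, 0, 0], 0], [[-0.25, 0, 0], 0], [[-0.25, 0, 0], 0]]}}

```text
time: 8.3
position: [0.4799, 0.0112, 0.0356]
eef_rot: [-0.037, 0.999, -0.0, -0.01]
ft_force: [-31.4, -2.0, 48.3]
gripper_width: 1.0
grasp_force: 24.0
```

Run:
```python
from h import *
where()
im=robot.camera("side")
cv2.imwrite("pics/s5.png",im[100:400,150:450,::-1].repeat(2,0).repeat(2,1)[:600])
```

```text
t 8.3 tcp board mm [-75.7  59.5] z 35.6 toolx deg in board 180.09 F [-31.4  -2.   48.3] w 1.0 j [ 0.02  0.35  2.05 -0.    0.76 -1.62]
```

View pics/s5.png

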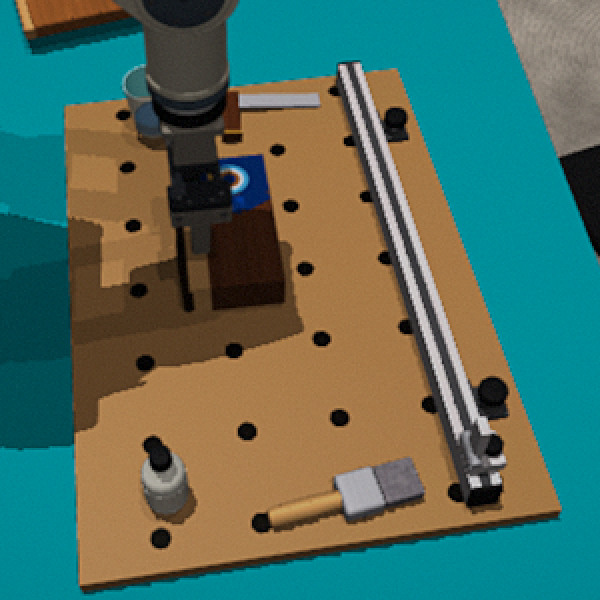

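Run:
```python
from h import *
for z in (.018,.036,.063,.1):
  for y in (.005,.114):
    p=np.r_[C+Rb@[-.0757,y],z]; print(z,y,((proj("side",p)-[150,100])*2).round(0))
s=robot.sense(); print(s["ft_force"],s["torque"],s["position"],s["eef_rot"],s["joint_torque"].round(1))
f=lambda u,v:(150+u/2,100+v/2)
print(tob(ray("side",*f(285,300),.018)),tob(ray("side",*f(268,303),.018)), tob(ray("side",*f(188,311),.018)), tob(ray("side",*f(172,312),.018)))
im,hsv,b,o=blank("t6");print(o)
```

```text
0.018 0.005 [204. 276.]
0.018 0.114 [194. 204.]
0.036 0.005 [203. 266.]
0.036 0.114 [193. 195.]
0.063 0.005 [202. 252.]
0.063 0.114 [192. 180.]
0.1 0.005 [200. 231.]
0.1 0.114 [190. 158.]
[-0.39474621 -0.02782374  1.48473262] [-0.01389426  0.14827942  0.00664773] [0.48615469 0.01148292 0.03587298] [-3.65559562e-02  9.99319888e-01 -7.88357846e-05 -4.83907850e-03] [ -0.  -49.6 -18.5  -0.    0.7  -0. ]
[ 0.01047313 -0.04214874] [-0.00902692 -0.04326749] [-0.09882821 -0.04036475] [-0.11660089 -0.03898964]
[(np.int32(425), array([187.9, 279.5]))]
```

The force spiked and has now dropped to zero, so I'll take another look before moving.

Run:
```python
from h import *
where()
im=robot.camera("side")
cv2.imwrite("pics/s7.png",cv2.resize(im[150:280,210:360],(750,600) if 0 else (692,600),interpolation=cv2.INTER_CUBIC)[:,:,::-1])
where()
```

```text
t 8.4 tcp board mm [-66.2  59.3] z 35.8 toolx deg in board 180.09 F [-5.1 -0.1  9.9] w 0.999 j [ 0.02  0.36  2.04 -0.    0.75 -1.62]
t 8.45 tcp board mm [-66.1  59.3] z 35.7 toolx deg in board 180.1 F [-7.  -1.8 15.6] w 1.003 j [ 0.02  0.36  2.04 -0.    0.75 -1.62]
```

View pics/s7.png

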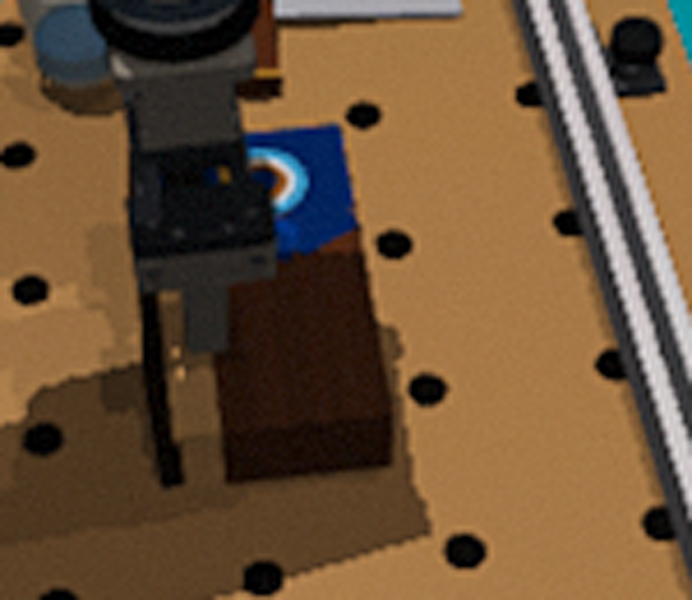

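The open fingertips sit about 25 mm above the TCP plane, so they rode onto the blank's top. The blank is still flat and nearly square. I'll lift off, shut the fingers and re-approach behind the live edge.

Call:
{"name": "carry_out", "arguments": {"plan": [[[0, 0, -0.6], 0], [[0, 0, -0.9], 0], [[0.5, 0, -0.2], 0], [[0.9, 0, 0], 0], [[0.4, 0, 0], 0], [[0, 0, 0], 0]], "hand": 0}}

```text
time: 9.05
position: [0.3981, 0.005, 0.1201]
eef_rot: [-0.037, 0.999, -0.0, -0.0]
ft_force: [1.4, 0.1, -0.4]
gripper_width: 0.503
grasp_force: 0.0
```

Run:
```python
from h import *
where()
im=robot.camera("side")
cv2.imwrite("pics/s8.png",cv2.resize(im[150:280,210:360],(692,600),interpolation=cv2.INTER_CUBIC)[:,:,::-1])
g=lambda u,v:(210+u/4.615,150+v/4.615)
for p in [(390,465),(228,480),(180,485)]: print(tob(ray("side",*g(*p),.018)).round(3))
for p in [(342,125),(388,418),(228,432)]: print(tob(ray("side",*g(*p),.063)).round(3))
```

```text
t 9.05 tcp board mm [-157.7   59.2] z 120.1 toolx deg in board 180.09 F [ 1.4  0.1 -0.4] w 0.503 j [ 0.01  0.08  2.16 -0.    0.9  -1.64]
[ 0.015 -0.045]
[-0.064 -0.042]
[-0.088 -0.041]
[0.02  0.141]
[ 0.012 -0.049]
[-0.063 -0.045]
```

View pics/s8.png

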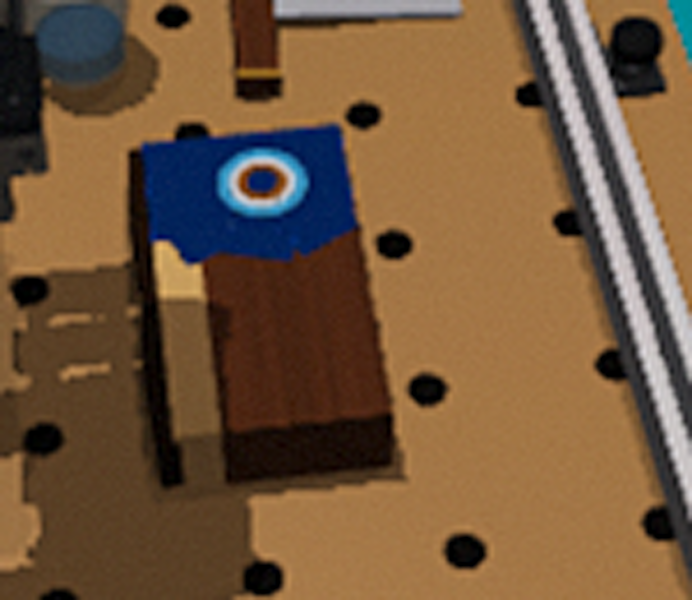

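θ is about -2.4° and the centre is near (-41,46). I'll push with shut fingers at y≈40.

Call:
{"name": "carry_out", "arguments": {"plan": [[[0, -0.38, 0.5], 0], [[0, 0, 0.7], 0], [[0, 0, 0.6], 0], [[-0.3, 0, 0], 0], [[-0.25, 0, 0], 0], [[-0.25, 0, 0], 0], [[-0.25, 0, 0], 0], [[-0.25, 0, 0], 0]]}}

```text
time: 9.9
position: [0.4664, -0.009, 0.0303]
eef_rot: [-0.037, 0.999, -0.0, -0.001]
ft_force: [-7.6, -1.2, 5.4]
gripper_width: 0.004
grasp_force: 3.5
```

```bash
python3 -c "from h import *;where()"
```

```text
t 9.9 tcp board mm [-90.6  40.4] z 30.3 toolx deg in board 180.12 F [-7.6 -1.2  5.4] w 0.004 j [-0.02  0.34  2.09 -0.    0.71 -1.67]
```

Call:
{"name": "carry_out", "arguments": {"plan": [[[-0.25, 0, 0], 0], [[-0.25, 0, 0], 0], [[-0.25, 0, 0], 0], [[-0.2, 0, 0], 0], [[-0.15, 0, 0], 0], [[0, 0, 0], 0]]}}

```text
time: 10.5
position: [0.5227, -0.0049, 0.0302]
eef_rot: [-0.037, 0.999, -0.0, 0.001]
ft_force: [0.2, 0.1, 0.3]
gripper_width: 0.006
grasp_force: 0.2
```

Run:
```python
from h import *
where()
im=robot.camera("side")
cv2.imwrite("pics/s9.png",cv2.resize(im[150:280,230:380],(692,600),interpolation=cv2.INTER_CUBIC)[:,:,::-1])
```

```text
t 10.5 tcp board mm [-34.2  40.4] z 30.2 toolx deg in board 180.11 F [0.2 0.1 0.3] w 0.006 j [-0.01  0.41  1.98 -0.    0.76 -1.66]
```

View pics/s9.png

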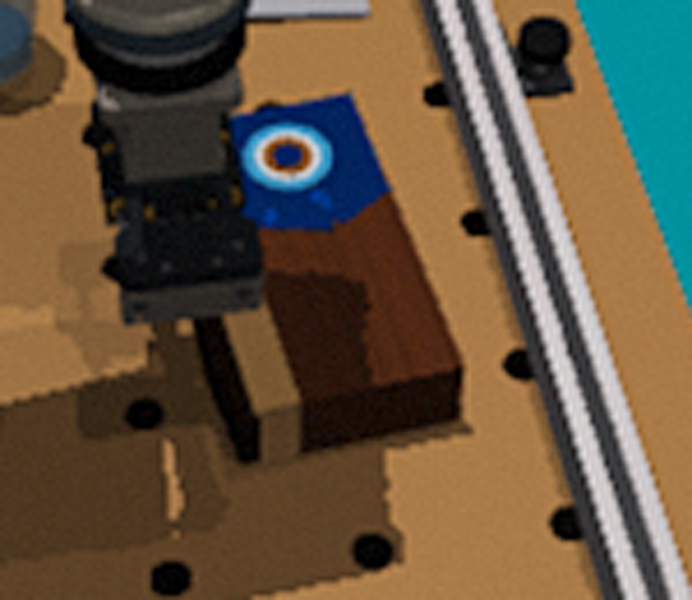

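Sawn-edge top corners are at (350,95) and (462,365); the blank has turned anticlockwise, with its walnut end now leading.

Run:
```python
from h import *
g=lambda u,v:(230+u/4.615,150+v/4.615)
pose("side",g(250,418),g(462,365),g(350,95))
print(tob(ray("side",*g(462,420),.018)))
```

```text
theta 6.2 len 0.186 wid 0.106 centre [28.8 56. ] angle check 8.3
sawn_a [ 76. 157.]
sawn_b [ 96. -32.]
live_a [-38. 144.]
live_b [-18. -45.]
[ 0.09922346 -0.03071866]
```

Call:
{"name": "carry_out", "arguments": {"plan": [[[0.35, 0, 0], 0], [[0, 0.64, 0], 0], [[-0.25, 0, 0], 0], [[-0.2, 0, 0], 0], [[-0.2, 0, 0], 0], [[-0.2, 0, 0], 0], [[-0.2, 0, 0], 0], [[-0.15, 0, 0], 0]]}}

```text
time: 11.35
position: [0.5615, 0.0293, 0.0294]
eef_rot: [-0.036, 0.999, -0.0, -0.001]
ft_force: [-6.4, 0.0, 3.2]
gripper_width: 0.008
grasp_force: 2.8
```

```bash
cat >> h.py <<'E'
def edge(tag):
    # sawn top edge seen against bright board: rightmost blank pixel per row in side view, cast on z=.063
    im=robot.camera("side"); cv2.imwrite(f"pics/{tag}.png",im[:,:,::-1])
    hsv=cv2.cvtColor(im,cv2.COLOR_RGB2HSV).astype(int); H,S,V=hsv[...,0],hsv[...,1],hsv[...,2]
    m=(((H>103)&(H<125)&(S>120))|((H<14)&(S>125)&(V<125)&(V>25))).astype(np.uint8)
    m[:, :235]=0; m[:150]=0; m[300:]=0
    m=cv2.morphologyEx(m,cv2.MORPH_OPEN,np.ones((3,3),np.uint8))
    n,l,st,ce=cv2.connectedComponentsWithStats(m); k=1+np.argmax(st[1:,4]); print("bbox",st[k])
    pts=[]
    for v in range(st[k,1]+3,st[k,1]+st[k,3]-10,6):
        u=np.where(l[v]==k)[0].max(); p=tob(ray("side",u+.5,v,.063))*1e3; pts.append((u,v,*p.round(0).astype(int)))
    print(pts)
E
python3 - <<'E'
from h import *
where(); edge("s10"); where()
E
```

```text
t 11.35 tcp board mm [ 7.  71.8] z 29.4 toolx deg in board 180.07 F [-6.4  0.   3.2] w 0.008 j [ 0.05  0.46  1.89 -0.    0.8  -1.59]
bbox [ 299  171   48   70 1850]
[(np.int64(328), 174, np.int64(128), np.int64(135)), (np.int64(330), 180, np.int64(129), np.int64(114)), (np.int64(332), 186, np.int64(129), np.int64(95)), (np.int64(333), 192, np.int64(127), np.int64(76)), (np.int64(336), 198, np.int64(130), np.int64(56)), (np.int64(338), 204, np.int64(131), np.int64(38)), (np.int64(340), 210, np.int64(131), np.int64(19)), (np.int64(342), 216, np.int64(132), np.int64(2)), (np.int64(344), 222, np.int64(132), np.int64(-16)), (np.int64(346), 228, np.int64(132), np.int64(-33))]
t 11.4 tcp board mm [ 8.5 71.8] z 29.6 toolx deg in board 180.07 F [-1.4  0.4 -0.4] w 0.002 j [ 0.05  0.46  1.89  0.    0.8  -1.59]
```

Call:
{"name": "carry_out", "arguments": {"plan": [[[-0.08, 0, 0], 0], [[-0.08, 0, 0], 0], [[-0.06, 0, 0], 0], [[-0.04, 0, 0], 0]]}}

```text
time: 11.8
position: [0.5709, 0.0301, 0.029]
eef_rot: [-0.037, 0.999, -0.0, -0.004]
ft_force: [-17.3, -1.0, 13.2]
gripper_width: 0.005
grasp_force: 8.6
```

Run:
```python
from h import *
where(); edge("s11"); where()
```

```text
t 11.8 tcp board mm [16.4 71.9] z 29.0 toolx deg in board 180.08 F [-17.3  -1.   13.2] w 0.005 j [ 0.05  0.47  1.86 -0.    0.81 -1.59]
bbox [ 304  171   46   66 1748]
[(np.int64(332), 174, np.int64(138), np.int64(133)), (np.int64(334), 180, np.int64(138), np.int64(113)), (np.int64(335), 186, np.int64(136), np.int64(93)), (np.int64(336), 192, np.int64(134), np.int64(74)), (np.int64(339), 198, np.int64(137), np.int64(55)), (np.int64(341), 204, np.int64(137), np.int64(37)), (np.int64(343), 210, np.int64(138), np.int64(18)), (np.int64(345), 216, np.int64(138), np.int64(1)), (np.int64(346), 222, np.int64(136), np.int64(-16))]
t 11.85 tcp board mm [16.2 71.9] z 29.0 toolx deg in board 180.08 F [-12.5  -1.2  10.6] w 0.005 j [ 0.05  0.47  1.86 -0.    0.81 -1.59]
```

The blank has reached the fence (17 N). I'll seat each end with a light push.

Call:
{"name": "carry_out", "arguments": {"plan": [[[0.3, 0, 0], 0], [[0, 0.8, 0], 0], [[-0.2, 0, 0], 0], [[-0.06, 0, 0], 0], [[-0.05, 0, 0], 0], [[0, 0, 0], 0]]}}

```text
time: 12.45
position: [0.568, 0.0708, 0.0288]
eef_rot: [-0.036, 0.999, 0.0, -0.004]
ft_force: [-14.9, 6.6, 10.2]
gripper_width: 0.003
grasp_force: 7.4
```

Call:
{"name": "carry_out", "arguments": {"plan": [[[0.32, 0, 0], 0], [[0, -0.9, 0], 0], [[0, -0.9, 0], 0], [[0, -0.2, 0], 0], [[-0.2, 0, 0], 0], [[-0.06, 0, 0], 0], [[-0.05, 0, 0], 0], [[0, 0, 0], 0]]}}

```text
time: 13.25
position: [0.5747, -0.029, 0.0285]
eef_rot: [-0.037, 0.999, -0.001, -0.004]
ft_force: [-13.0, -8.7, 8.2]
gripper_width: 0.006
grasp_force: 6.7
```

Run:
```python
from h import *
where(); edge("s12"); where()
```

```text
t 13.25 tcp board mm [16.  12.6] z 28.5 toolx deg in board 180.19 F [-13.   -8.7   8.2] w 0.006 j [-0.05  0.48  1.85 -0.    0.82 -1.7 ]
bbox [ 307  171   43   66 1629]
[(np.int64(332), 174, np.int64(138), np.int64(133)), (np.int64(334), 180, np.int64(138), np.int64(113)), (np.int64(336), 186, np.int64(139), np.int64(93)), (np.int64(337), 192, np.int64(137), np.int64(74)), (np.int64(339), 198, np.int64(137), np.int64(55)), (np.int64(341), 204, np.int64(137), np.int64(37)), (np.int64(343), 210, np.int64(138), np.int64(18)), (np.int64(345), 216, np.int64(138), np.int64(1)), (np.int64(347), 222, np.int64(139), np.int64(-17))]
t 13.3 tcp board mm [16.  12.7] z 28.5 toolx deg in board 180.19 F [-13.3  -7.5   7. ] w 0.007 j [-0.05  0.48  1.85 -0.    0.82 -1.7 ]
```

Contact at y = 13, 72 and 115 all comes at TCP x ≈ 16 mm, so the edge lies flush along its length. I'll retreat and hand in.

Call:
{"name": "carry_out", "arguments": {"plan": [[[0.3, 0, 0], 0], [[0.6, 0, 0], 0], [[0.6, 0, -0.3], 0], [[0, 0, -0.9], 0], [[0, 0, -0.9], 0], [[0, 0, 0], 0], [[0, 0, 0], 0], [[0, 0, 0], 0]]}}

```text
time: 14.1
position: [0.5035, -0.0338, 0.1335]
eef_rot: [-0.037, 0.999, 0.0, -0.001]
ft_force: [-0.8, 0.1, -0.7]
gripper_width: 0.003
grasp_force: 0.0
```

Run:
```python
from h import *
where(); edge("s13"); print(robot.hand_in())
```

```text
t 14.1 tcp board mm [-55.4  13. ] z 133.5 toolx deg in board 180.14 F [-0.8  0.1 -0.7] w 0.003 j [-0.07  0.23  1.94  0.    0.97 -1.71]
bbox [ 290  171   60   67 2166]
[(np.int64(332), 174, np.int64(138), np.int64(133)), (np.int64(334), 180, np.int64(138), np.int64(113)), (np.int64(336), 186, np.int64(139), np.int64(93)), (np.int64(337), 192, np.int64(137), np.int64(74)), (np.int64(339), 198, np.int64(137), np.int64(55)), (np.int64(341), 204, np.int64(137), np.int64(37)), (np.int64(343), 210, np.int64(138), np.int64(18)), (np.int64(345), 216, np.int64(138), np.int64(1)), (np.int64(347), 222, np.int64(139), np.int64(-17))]
the job is handed in; nothing more can be done
None
```

I handed the job in at about 14 s with the blank's sawn edge flush to the fence by my last camera and contact measurements and the arm clear; the open fingers did once ride onto the blank's top (peak about 48 N), and I got no verdict back.

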